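# Check the brake lever of the edge finisher

## Robot

A 7-joint arm with a two-finger parallel gripper is mounted at the origin on the work surface. World frame = base frame: x ahead of the robot, y to its left, z up, the work surface at z = 0. Lengths are in m, angles in rad, forces in N, time in s.
With the tool pointing down it reaches from about 0.4 to 0.85 m from the base axis. Payload 10.4 kg.
Tool frame: the origin (TCP) lies at the very end of the fingers, on their centre line; the grasp point (between the pads) lies 19 mm behind it; z points along the fingers, y is the line along which they close (so a half turn about z gives the same grasp; the last joint's range is limited). The gripper opens to 87 mm and grips with 3 to 60 N. Pads are 19 mm wide; open, the fingers measure 117 mm over their backs; the gripper's body (75 mm by 190 mm) begins 51 mm behind the grasp point.
Start: joints at [-1.369, 0.332, -0.065, 1.46, 0.022, 1.35, -0.088], TCP at [0.139, 0.609, 0.187] pointing down, gripper open.
Joint ranges: [-2.6, 2.6], [-0.5, 2.12], [-1.47, 1.34], [0.16, 2.42], [-1.27, 4.41], [0.06, 2.06], [-2.6, 2.6]. Speed limits (rad/s): [2.22, 2.22, 2.79, 2.79, 3.14, 3.14, 3.14].

## Interface

Orientations are given as a rotation vector (axis times angle).
In Python, from rig import manip, eyes gives the robot as it stands.
- The arm moves only by the tool arm_command, never from a script. Its argument "plan" is a list of rows, each an object with "slide": the shift along the tool's x, y, z as a fraction of full scale, a list of three; "twist": the turn, a rotation vector about the tool's x, y, z as a fraction of full scale, a list of three; "claw": the finger opening in mm, from 0 to 87. A call has 1 to 10 rows; each row shifts and turns the commanded pose from where the row before left it, along the tool's axes as they then stand; what a row does not reach is not made up. Full scale, the value 1, is 300 mm for a shift and 0.1 rad for a turn. A row lasts 1/8 s, in which the tool goes at most 62.5 mm and 10.7 degrees, less where a joint would pass 70% of its speed; a pose out of reach is approached as far as the arm can. A call with a number of a shift or a turn outside -1 to 1 is refused whole. A call with a gripper value outside its range is refused whole. The fingers move at their own pace and stop on an object; "squeeze" is the grip in N (left out, the last holds). Time passes only in rows, so rows that do not move let the fingers close. It gives the time, the measured TCP pose, the force, the opening and the grip force at its end, in the units of the state.
- manip.get_obs(): the state, without advancing time (a new reading comes with each control period).
- eyes.camera(name): name is "scene" or "top" or "wrist"; returns the picture (480x640x3 uint8, blue, green, red); there is no depth.
- eyes.camera_params(name): a dict with "mtx" (3x3 intrinsics, pixels), "rvec" (rotation vector, rad) and "tvec" (3), from world to camera coordinates, as OpenCV has them; the wrist camera has in their place "mount" (4x4, takes a point from camera to tool coordinates, whose origin is the TCP and whose axes are the flange's). Camera axes: x right, y down, z forward; pixel columns grow to the right and rows downward; lengths in m; the calibration is good to about 2 mm. A picture is of the moment at which its call begins: read the wrist's pose just before it. camera_params takes no time and is no camera call.
- manip.job_done(): hands the job in; it is judged then, once.
The state is a dict: "t": time; "q": joint angles; "qvel": joint speeds; "joint_torque": joint torques, N m; "ee_pos": TCP position; "ee_rot": TCP orientation; "ft_force": force on the tool from outside, world axes, zero at the start; "torque": the same for the moment, N m; "finger_gap": opening from 0.0 (shut) to 1.0 (fully open); "grasp_force": force on a finger pad.
Only numpy, scipy, OpenCV 4.12 (cv2) and the standard library are available. Lean on these libraries where they do the work, as an engineer would, in place of code of your own. Each camera call takes 0.05 s, during which the arm holds its last target. There are 200 camera calls.

## Task

Check the hand brake of the shoe-edge finisher on the bench: press its lever in towards the grip bar with the outside of the fingers until it comes up against its stop, let it spring fully out again, then press it in to the stop once more and finish while still holding it there. The lever stops short of the bar, so do not force it; only its outer side is pressed, so do not hook or pinch it, do not touch the bar, and leave the things standing around alone.

Things in the scene. Friction and masses are not known exactly. Their poses are not given: they have to be found in the camera images.
- brake_lever (a joint): hinge of the brake lever, vertical axis, rad: 0 = fully out (where its spring keeps it), 0.36 = against its firm stop (pressed harder there, only the force grows). It grows as the free end is pressed towards the grip bar (anticlockwise from above). Pressing at lever_pad takes about 4 N at 0, about 8 N just before the stop; let go, it springs back to 0 in under a second
- lever_pad (a point): place to press, on the lever's outer face (away from the bar), 125 mm from the pivot, half-way up the blade; moves with the lever. x points into the lever (pressing direction), -y along the blade to the free end. The lever: a bright metal blade 12 mm thick, 22 mm high, level, centre 120 mm above the bench, 163 mm long from the pivot, ending in a 20 mm ball. Below its outer side is only the bench
- lever_pivot (a point): the lever's hinge axis at mid-blade height, 120 mm above the bench; fixed on the machine, with the machine's axes. The outer face of the blade lies 6 mm to the outer side of this axis, its inner face 6 mm to the bar side
- lever_inner_face (a point): point on the lever's inner face (the bar side), 125 mm from the pivot; the inner half of the blade, 6 mm thick, is a strip 14 mm high that must not be touched
- bar_middle (a point): middle of the grip bar, a fixed round bar covered in black rubber, 26 mm thick, 250 mm long, level; axis 120 mm above the bench; y along the bar to the lever's pivot end, x away from the lever, to the motor. The pivot is at x = -35 mm, y = +85 mm. At the stop the lever is parallel to the bar with a 16 mm gap between them; fully out it stands at 0.36 rad to the bar
- finisher: green bench machine fixed to the bench, base 270 x 260 x 20 mm; origin on the bench below the middle of the grip bar, same axes as the bar. Behind the bar at x = 170 mm lies a motor with a wheel on each end, at most 140 mm high; the posts and clamp of the bar reach 142 mm at most
- polish_jar: loose glass jar with a metal cap, 60 mm across, 75 mm tall, origin at the centre of its underside; leave alone
- tack_tin: loose open steel tin of tacks, 66 mm across, 40 mm tall, origin at the centre of its underside; leave alone
- hammer: loose hammer with a wooden handle, lying on the bench, under 50 mm high, handle to its -x; leave alone

How it is judged:
By the outcome, as a careful person would: the job done as asked, in the order asked, and still so for the second after the job is handed in, while the arm keeps its last pose, push and grip.
It also fails if it takes over 58 s, if anything falls off the work surface, if the arm or the gripper's body presses on something with over 40 N, if the wrist force passes 120 N, or if a joint passes its speed limit or range.

## Working session

There is one attempt and no reset: what is moved stays moved. The work goes in short steps, Python scripts to look and compute and a tool call to move; the robot and the scene stay as the last step left them, time stands still between calls to the robot, and variables do not carry over. Pictures are saved under pics/ and viewed, at most 10 in all, crops included, and the job is handed in when it is done.

Besides the shell and the picture viewer there is one more tool, called after ">>>" as name([rows], argument=value, ...), one row to a line, values as JSON. arm_command: Moves the arm, as the interface text tells. Shift numbers are shares of 300 mm and turn numbers shares of 0.1 rad, none past 1 either way. Its arguments: {"type":"object","properties":{"plan":{"type":"array"},"squeeze":{"type":"number"}},"required":["plan"]}

```bash
mkdir -p pics
python3 - <<'E'
from rig import manip, eyes
import cv2,numpy as np
for n in ("scene","top"):
    cv2.imwrite(f"pics/{n}1.png",eyes.camera(n)); print(n,eyes.camera_params(n))
o=manip.get_obs();print(o)
E
```

```text
scene {'mtx': array([[527.34693311,   0.        , 319.36300433],
       [  0.        , 527.34693311, 244.15387076],
       [  0.        ,   0.        ,   1.        ]]), 'rvec': array([ 1.64006314,  1.863597  , -0.81616654]), 'tvec': array([ 0.02696901, -0.30848649,  1.59464033])}
top {'mtx': array([[586.42146023,   0.        , 311.5820902 ],
       [  0.        , 586.42146023, 244.88523631],
       [  0.        ,   0.        ,   1.        ]]), 'rvec': array([ 2.15253438, -2.14710654,  0.15307735]), 'tvec': array([0.03280702, 0.53320183, 1.02152724])}
{'t': 0.1, 'q': array([-1.36860377,  0.33280923, -0.06468451,  1.46083452,  0.02162554,
        1.34990062, -0.0885251 ]), 'qvel': array([-1.93832726e-04, -3.22228563e-05, -2.21307228e-03, -2.29090372e-03,
        1.15324285e-03,  5.39624071e-04,  8.16913095e-04]), 'joint_torque': array([ 1.93487940e-03, -6.24538636e+01,  2.49485811e-02, -3.90719032e+01,
       -6.14179345e-02,  3.65773367e-02,  1.27380863e-04]), 'ee_pos': array([0.13925378, 0.60889906, 0.18664404]), 'ee_rot': array([-3.52378128e-01, -3.12171164e+00,  1.97050452e-03]), 'ft_force': array([-0.32740414, -0.00550359, -0.04706454]), 'torque': array([ 0.07137836, -0.04097683, -0.01215591]), 'grasp_force': 0.0, 'finger_gap': 1.0014898743793594}
```

View pics/top1.png

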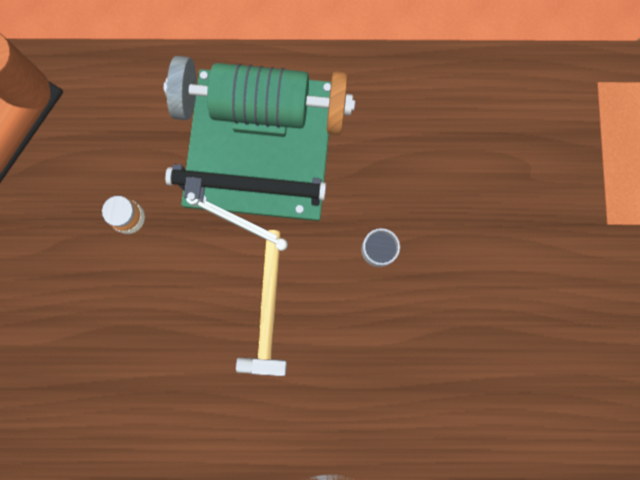

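View pics/scene1.png

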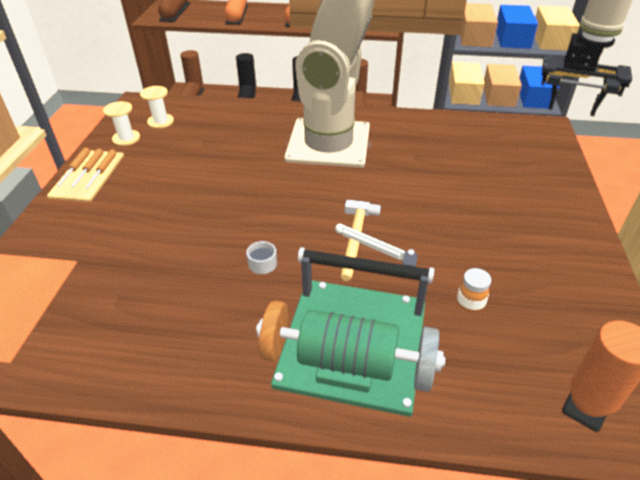

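The top view shows the bar from (170,176) to (322,190), the pivot near (193,198) and the lever ball near (281,244). The hammer handle lies under the ball, the tin is at (381,247) and the jar at (120,212). The scene view agrees: the lever is on the robot's side of the bar.

```bash
cat > h.py <<'E'
import cv2,numpy as np
from rig import manip,eyes
def ray(n,uv):
    p=eyes.camera_params(n);R=cv2.Rodrigues(p["rvec"])[0]
    d=R.T@np.linalg.inv(p["mtx"])@np.r_[uv,1.];return -R.T@p["tvec"],d
def onz(n,uv,z):
    c,d=ray(n,uv);return c+d*(z-c[2])/d[2]
def tri(a,b):
    (c1,d1),(c2,d2)=ray("top",a),ray("scene",b)
    s=np.linalg.lstsq(np.c_[d1,-d2],c2-c1,rcond=None)[0]
    p,q=c1+s[0]*d1,c2+s[1]*d2;return (p+q)/2,np.linalg.norm(p-q)
E
python3 - <<'E'
from h import *
ims={n:cv2.imread(f"pics/{n}1.png") for n in("top","scene")}
def comps(n,box,kind):
    x0,y0,x1,y1=box;h=cv2.cvtColor(ims[n],cv2.COLOR_BGR2HSV)
    m=cv2.inRange(h,(0,0,150),(180,50,255)) if kind=="w" else cv2.inRange(h,(0,0,0),(180,255,45))
    k=np.zeros_like(m);k[y0:y1,x0:x1]=m[y0:y1,x0:x1]
    N,L,S,C=cv2.connectedComponentsWithStats(k)
    for i in range(1,N):
        if S[i,4]>25:
            pts=np.argwhere(L==i)[:,::-1].astype(np.float32)
            print(n,kind,S[i],C[i].round(1),[np.round(a,1) for a in cv2.minAreaRect(pts)[:2]],
              [onz(n,p,.12).round(4)[:2] for p in (pts[pts[:,0].argmin()],pts[pts[:,0].argmax()])])
            if S[i,4]>250: # axis line
                l=cv2.fitLine(pts,cv2.DIST_HUBER,0,.01,.01).ravel();a=onz(n,l[2:],.12);b=onz(n,l[2:]+30*l[:2],.12)
                print("  line",l.round(3),a.round(4),"yaw",np.arctan2(*(b-a)[[1,0]]).round(4))
for k in "wk":
    comps("top",(160,160,335,252),k);comps("scene",(290,215,440,285),k)
c=[cv2.resize(ims["top"][155:260,155:340],None,fx=4,fy=4,interpolation=2),cv2.resize(ims["scene"][190:290,260:445],None,fx=4,fy=4,interpolation=2)]
cv2.imwrite("pics/c1.png",np.vstack([cv2.resize(i,(600,300)) for i in c]))
E
```

```text
top w [165 167   7  17  96] [167.9 175.1] [array([167.8, 174.9]), array([ 5.8, 16.4])] [array([0.6436, 0.2826]), array([0.6541, 0.2728])]
top w [319 182   7  18  91] [322.1 190.6] [array([322.2, 190.6]), array([ 5.5, 17. ])] [array([0.608, 0.022]), array([0.6253, 0.0119])]
top w [186 192 101  59 932] [237.4 220.5] [array([236.6, 220.2]), array([112.3,  13.1])] [array([0.6005, 0.2457]), array([0.5262, 0.0769])]
  line [  0.895   0.447 237.164 220.557] [0.5622 0.1589 0.12  ] yaw -2.0343
top w [296 205   8   8  50] [299.1 208.7] [array([299.5, 208.5]), array([7., 7.])] [array([0.5856, 0.0606]), array([0.5822, 0.0489])]
scene w [335 224  71  36 713] [370.4 241.2] [array([369.5, 240.9]), array([74.1, 10.1])] [array([0.5253, 0.0758]), array([0.5783, 0.2246])]
  line [  0.917   0.399 369.885 240.995] [0.557 0.152 0.12 ] yaw 1.1043
scene w [298 247   7  14  66] [300.5 253.1] [array([300.2, 253.4]), array([ 5.5, 13.3])] [array([0.6051, 0.0087]), array([0.5948, 0.0195])]
scene w [407 249   8   7  38] [410.7 251.8] [array([410.8, 251.8]), array([6.4, 5.7])] [array([0.5778, 0.2286]), array([0.57
[... 287 characters left out ...]
9])]
top k [228 187  71   8  86] [261.7 190.6] [array([263. , 190.7]), array([70.3,  1.3])] [array([0.6197, 0.1755]), array([0.6079, 0.0574])]
top k [300 194  18   5  31] [310.1 196. ] [array([308.5, 196. ]), array([17.4,  2.4])] [array([0.6079, 0.054 ]), array([0.6046, 0.0254])]
scene k [311 259  23   6  36] [321.6 261.8] [array([322. , 261.7]), array([22.5,  2.3])] [array([0.6248, 0.0383]), array([0.6334, 0.0835])]
scene k [335 264  19   4  29] [343.5 265.3] [array([344. , 265.1]), array([18.2,  1.9])] [array([0.6329, 0.0875]), array([0.6368, 0.1236])]
scene k [371 269  27   7  44] [383.5 271.9] [array([384. , 271.8]), array([26.5,  2.2])] [array([0.6379, 0.159 ]), array([0.6452, 0.2099])]
```

View pics/c1.png

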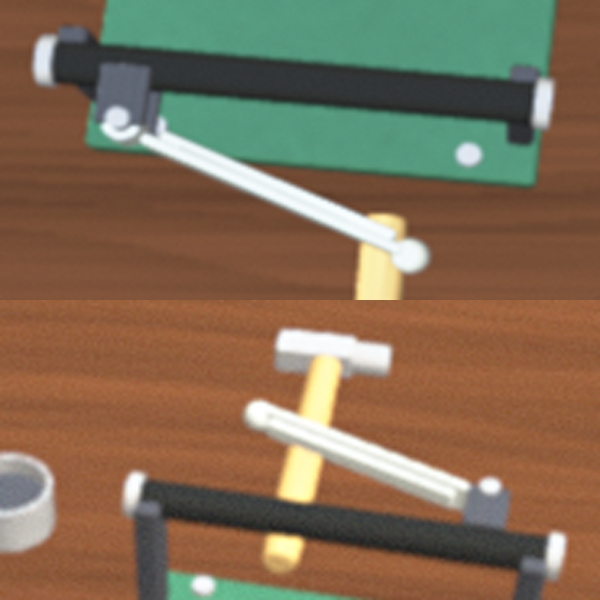

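The crops show the ball at top (281.1,244.6) and scene (340.2,228). The bar end caps are clear in both views.

Run:
```python
from h import *
A,ea=tri((167.9,175.1),(430.6,274.2));B,eb=tri((322.2,190.6),(300.5,253.1));C,ec=tri((281.1,244.6),(340.2,228.))
print(A,ea,B,eb,np.linalg.norm(A-B),C,ec)
y=(A-B);y[2]=0;y/=np.linalg.norm(y);x=np.array([y[1],-y[0],0]);M=(A+B)/2
P=M-.035*x+.085*y;P[2]=.12
print("x",x,"y",y,"pivot",P,"ball dist",np.linalg.norm((C-P)[:2]),"angle",np.arctan2((C-P)@-x,(C-P)@-y))
def pad(th): # theta lever; returns pad
    a=.36-th;d=-y*np.cos(a)-x*np.sin(a);n=x*np.cos(a)-y*np.sin(a);return P+.125*d-.006*n,n
for th in(0,.18,.36):print(th,*pad(th))
o=manip.get_obs();from scipy.spatial.transform import Rotation as Ro
R=Ro.from_rotvec(o["ee_rot"]);print(R.as_matrix())
# want tool x = -bar x rotated by half
for th in(0,.18,.36):
    n=pad(th)[1];T=Ro.from_matrix(np.c_[-n,np.cross([0,0,-1],-n),[0,0,-1]])
    print(th,"twist tool",(R.inv()*T).as_rotvec())
```

```text
[0.63940861 0.27558848 0.12217791] 0.0027062290038635238 [0.61336118 0.01598517 0.12277456] 0.0014384604906509028 0.26090746324949493 [0.52198512 0.08586079 0.11819629] 0.0015105284003832954
x [ 0.99500408 -0.09983422  0.        ] y [0.09983422 0.99500408 0.        ] pivot [0.60004566 0.23385637 0.12      ] ball dist 0.1673204619243063 angle 0.38536631544639166
0 [0.53917574 0.12451354 0.12      ] [ 0.89605214 -0.44394883  0.        ]
0.18 [0.55973477 0.1153826  0.12      ] [ 0.96105521 -0.27635643  0.        ]
0.36 [0.58159636 0.11007986 0.12      ] [ 0.99500408 -0.09983422  0.        ]
[[-9.74836942e-01  2.22919040e-01 -1.95532064e-04]
 [ 2.22919109e-01  9.74836157e-01 -1.24037923e-03]
 [-8.58924205e-05 -1.25275533e-03 -9.99999212e-01]]
0 twist tool [-1.23687493e-03  2.32815729e-04  2.35192816e-01]
0.18 twist tool [-0.00125007  0.00012044  0.05519284]
0.36 twist tool [-1.25648906e-03  7.60448650e-06 -1.24807137e-01]
```

>>> arm_command([
  {"slide": [-0.142, -0.128, 0], "twist": [0, 0, 0], "claw": 0},
  {"slide": [-0.142, -0.128, 0], "twist": [0, 0, 0], "claw": 0},
  {"slide": [-0.142, -0.128, 0], "twist": [0, 0, 0], "claw": 0},
  {"slide": [-0.142, -0.128, 0], "twist": [0, 0, 0], "claw": 0},
  {"slide": [-0.142, -0.128, 0], "twist": [0, 0, 0], "claw": 0},
  {"slide": [-0.142, -0.128, 0], "twist": [0, 0, 0], "claw": 0},
  {"slide": [-0.142, -0.128, 0], "twist": [0, 0, 0], "claw": 0},
  {"slide": [-0.142, -0.128, 0], "twist": [0, 0, 0], "claw": 0},
  {"slide": [-0.142, -0.128, 0], "twist": [0, 0, 0], "claw": 0},
  {"slide": [0, 0, 0], "twist": [0, 0, 0], "claw": 0},
], squeeze=20)

```text
t: 1.35
ee_pos: [0.438, 0.1827, 0.1873]
ee_rot: [0.364, 3.12, -0.001]
ft_force: [0.2, 0.7, 0.5]
finger_gap: 0.02
grasp_force: 0.0
```

>>> arm_command([
  {"slide": [-0.163, -0.109, 0], "twist": [0, 0, 0], "claw": 0},
  {"slide": [0, 0, 0.1], "twist": [0, 0, 0], "claw": 0},
  {"slide": [0, 0, 0.1], "twist": [0, 0, 0], "claw": 0},
  {"slide": [0, 0, 0.09], "twist": [0, 0, 0], "claw": 0},
  {"slide": [0, 0, 0], "twist": [0, 0, 0], "claw": 0},
  {"slide": [0, 0, 0], "twist": [0, 0, 0], "claw": 0},
])

```text
t: 2.1
ee_pos: [0.4767, 0.1447, 0.1013]
ee_rot: [0.351, 3.121, 0.001]
ft_force: [0.1, -0.0, 0.5]
finger_gap: 0.004
grasp_force: 0.0
```

Run:
```python
from h import *
o=manip.get_obs();print(o["ee_pos"],o["ee_rot"],o["ft_force"])
t=eyes.camera("top");s=eyes.camera("scene")
cv2.imwrite("pics/c2.png",np.vstack([cv2.resize(t[150:300,155:355],(600,300)),cv2.resize(s[150:290,260:445],(600,300))]))
```

```text
[0.47671995 0.14473079 0.10129097] [3.51440777e-01 3.12119331e+00 9.62548861e-04] [ 0.12821781 -0.04419646  0.49532035]
```

View pics/c2.png

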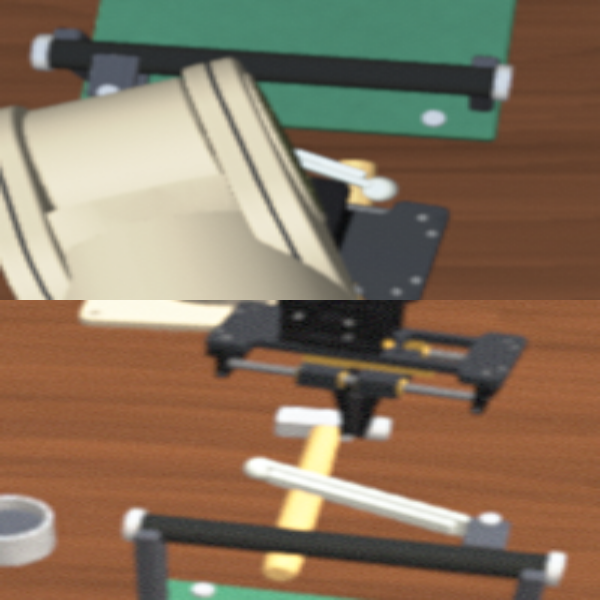

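The fingers are closed and clear of the lever on its outer side. The hammer is well below them. Next I approach until contact.

>>> arm_command([
  {"slide": [-0.07, -0.008, 0], "twist": [0, 0, 0], "claw": 0},
  {"slide": [-0.06, -0.007, 0], "twist": [0, 0, 0], "claw": 0},
  {"slide": [0, 0, 0], "twist": [0, 0, 0], "claw": 0},
])

```text
t: 2.58
ee_pos: [0.5146, 0.1303, 0.1007]
ee_rot: [0.355, 3.121, -0.0]
ft_force: [-0.7, -0.0, 0.5]
finger_gap: 0.005
grasp_force: 0.0
```

>>> arm_command([
  {"slide": [-0.02, -0.002, 0], "twist": [0, 0, 0], "claw": 0},
  {"slide": [-0.02, -0.002, 0], "twist": [0, 0, 0], "claw": 0},
  {"slide": [0, 0, 0], "twist": [0, 0, 0], "claw": 0},
])

```text
t: 2.95
ee_pos: [0.5251, 0.1271, 0.1003]
ee_rot: [0.353, 3.122, -0.0]
ft_force: [0.1, -0.0, 0.3]
finger_gap: 0.002
grasp_force: 0.0
```

>>> arm_command([
  {"slide": [-0.02, -0.002, 0], "twist": [0, 0, 0], "claw": 0},
  {"slide": [-0.02, -0.002, 0], "twist": [0, 0, 0], "claw": 0},
  {"slide": [0, 0, 0], "twist": [0, 0, 0], "claw": 0},
])

```text
t: 3.32
ee_pos: [0.5367, 0.1231, 0.1003]
ee_rot: [0.353, 3.122, -0.0]
ft_force: [-0.1, 0.5, -0.4]
finger_gap: 0.003
grasp_force: 0.0
```

Run:
```python
from h import *
for i in range(3): s=eyes.camera("scene"); print(manip.get_obs()["ft_force"].round(2))
w=eyes.camera("wrist")
cv2.imwrite("pics/c3.png",np.vstack([cv2.resize(s[150:290,280:465],(640,400)),cv2.resize(w,(640,200))[:, :]])) 
cv2.imwrite("pics/w3.png",w)
```

```text
[ 0.02 -0.56 -0.3 ]
[-0.04  0.65  0.55]
[-0.96  0.67  0.09]
```

View pics/c3.png

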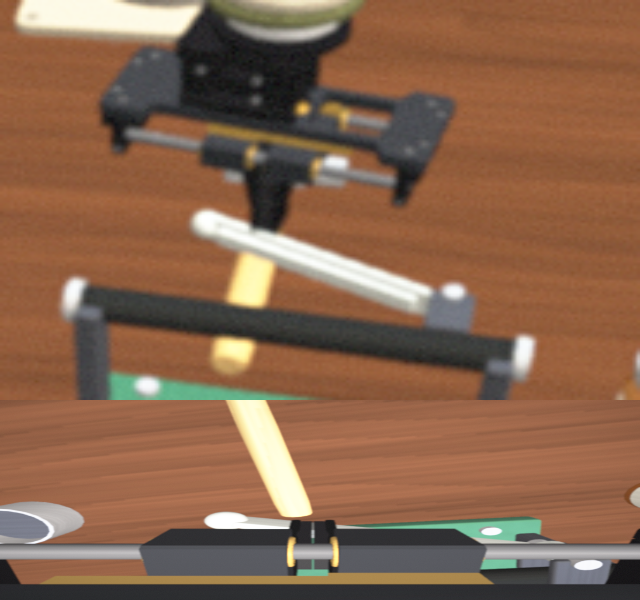

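The fingers are behind the blade on its outer side, level with the pad point and almost touching. I carry on in small steps.

>>> arm_command([
  {"slide": [-0.01, -0.001, 0], "twist": [0, 0, 0], "claw": 0},
  {"slide": [-0.01, -0.001, 0], "twist": [0, 0, 0], "claw": 0},
  {"slide": [0, 0, 0], "twist": [0, 0, 0], "claw": 0},
])

```text
t: 3.9
ee_pos: [0.5422, 0.1213, 0.1003]
ee_rot: [0.353, 3.122, -0.0]
ft_force: [-0.5, -0.2, -0.3]
finger_gap: 0.005
grasp_force: 0.0
```

>>> arm_command([
  {"slide": [-0.01, -0.001, 0], "twist": [0, 0, 0], "claw": 0},
  {"slide": [-0.01, -0.001, 0], "twist": [0, 0, 0], "claw": 0},
  {"slide": [0, 0, 0], "twist": [0, 0, 0], "claw": 0},
])

```text
t: 4.28
ee_pos: [0.5479, 0.1194, 0.1003]
ee_rot: [0.353, 3.122, -0.0]
ft_force: [-0.1, 0.2, 0.3]
finger_gap: 0.004
grasp_force: 0.0
```

>>> arm_command([
  {"slide": [-0.01, -0.001, 0], "twist": [0, 0, 0], "claw": 0},
  {"slide": [-0.01, -0.001, 0], "twist": [0, 0, 0], "claw": 0},
  {"slide": [0, 0, 0], "twist": [0, 0, 0], "claw": 0},
])

```text
t: 4.65
ee_pos: [0.5536, 0.1175, 0.1003]
ee_rot: [0.353, 3.122, -0.0]
ft_force: [-0.4, -0.5, 0.0]
finger_gap: 0.005
grasp_force: 0.0
```

Run:
```python
from h import *
s=eyes.camera("scene");t=eyes.camera("top")
print(manip.get_obs()["joint_torque"].round(2))
cv2.imwrite("pics/c4.png",np.vstack([cv2.resize(s[180:280,300:440],(700,350)),cv2.resize(t[160:260,180:320],(700,250))]))
```

```text
[ 9.000e-02 -5.039e+01  5.410e+00 -3.603e+01  2.000e-02  8.000e-02
  1.000e-02]
```

View pics/c4.png

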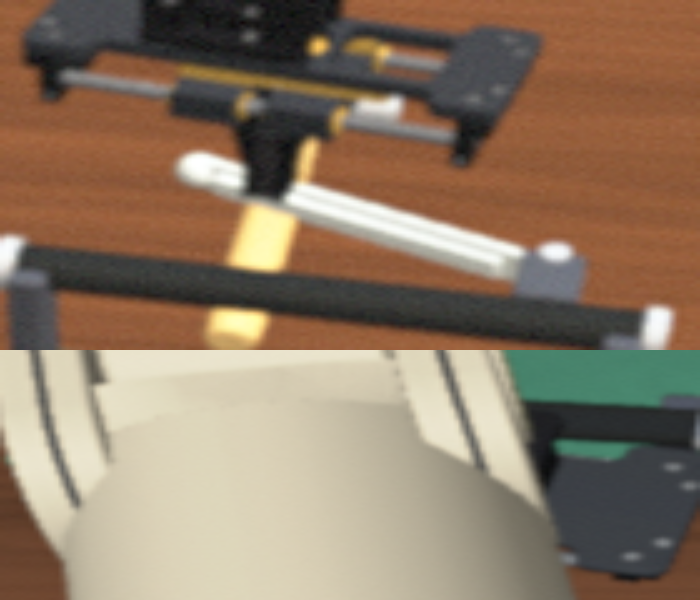

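Run:
```python
from h import *
o=manip.get_obs();print(o["ee_pos"],o["finger_gap"])
p=eyes.camera_params("scene")
for dz in(0,.02,.03,.04): print(dz,cv2.projectPoints((o["ee_pos"]+[0,0,dz])[None],p["rvec"],p["tvec"],p["mtx"],None)[0].ravel())
for z in(.1,.13,.15): print(z,onz("scene",(353.6,236.3),z))
```

```text
[0.55341303 0.1176035  0.10028096] 0.006098240961988043
0 [353.12458182 245.35018724]
0.02 [353.48770925 238.35089674]
0.03 [353.67267063 234.78576134]
0.04 [353.859954   231.17586964]
0.1 [0.52456984 0.11623531 0.1       ]
0.13 [0.55778637 0.11782501 0.13      ]
0.15 [0.57993072 0.11888481 0.15      ]
```

Run:
```python
from h import *
p=eyes.camera_params("scene")
for n,P in(("start",(.1393,.6089,.1866)),("c2",(.4767,.1447,.1013)),("c3",(.5367,.1231,.1003))):
  print(n,[cv2.projectPoints(np.array([P])+[0,0,dz],p["rvec"],p["tvec"],p["mtx"],None)[0].ravel().round(1) for dz in(0,.03)])
s=cv2.imread("pics/scene1.png")
cv2.imwrite("pics/c5.png",cv2.resize(s[40:140,530:640],(660,600),interpolation=2))
m=np.array(eyes.camera_params("wrist")["mount"]);print(m)
```

```text
start [array([566.3, 123.3]), array([570.1, 112.3])]
c2 [array([368.3, 222.5]), array([369.1, 212. ])]
c3 [array([356.3, 240.2]), array([356.9, 229.7])]
[[ 3.55977555e-04 -9.56774284e-01 -2.90831296e-01  8.01326421e-02]
 [ 9.99999767e-01  1.71276795e-04  6.60534965e-04 -1.43226890e-03]
 [-5.82170216e-04 -2.90831463e-01  9.56774122e-01 -1.97114433e-01]
 [ 0.00000000e+00  0.00000000e+00  0.00000000e+00  1.00000000e+00]]
```

View pics/c5.png

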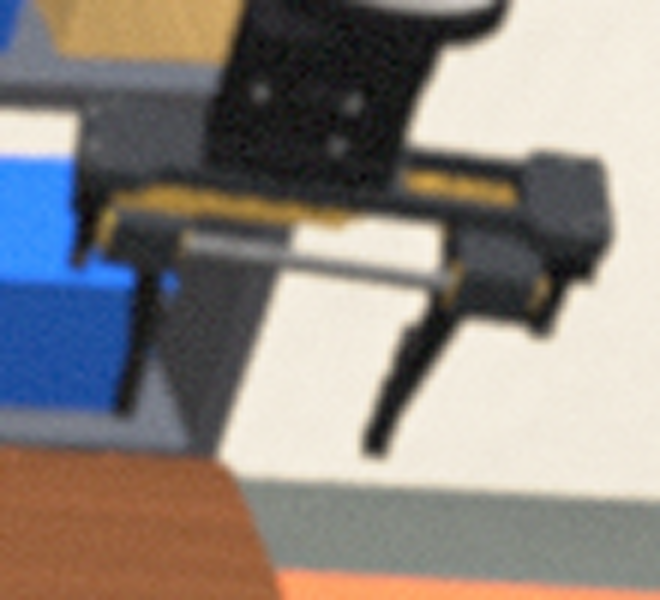

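In every view the fingertips sit about 30 mm above the reported TCP: at the start (571,112), in c2 (368,214) and now (354,236). The fingers have passed over the blade and the lever hasn't moved. Before going lower I'll back off and check how high the gripper body is.

>>> arm_command([
  {"slide": [0.08, 0.009, 0], "twist": [0, 0, 0], "claw": 0},
  {"slide": [0.08, 0.009, 0], "twist": [0, 0, 0], "claw": 0},
  {"slide": [0, 0, 0], "twist": [0, 0, 0], "claw": 0},
])

```text
t: 5.12
ee_pos: [0.5067, 0.1346, 0.1004]
ee_rot: [-0.349, -3.121, -0.001]
ft_force: [0.6, 0.2, -0.2]
finger_gap: 0.007
grasp_force: 0.0
```

Run:
```python
from h import *
p=eyes.camera_params("scene");T=np.array([.5534,.1175,.1003]);ty=np.array([.223,.975,0])
for s in(-.095,.095):
  for h in(.07,.085,.1): print(s,h,cv2.projectPoints((T+s*ty+[0,0,h])[None],p["rvec"],p["tvec"],p["mtx"],None)[0].ravel().round(1))
```

```text
-0.095 0.07 [310.5 209.9]
-0.095 0.085 [310.4 204.2]
-0.095 0.1 [310.3 198.4]
0.095 0.07 [400.3 230.7]
0.095 0.085 [401.1 224.9]
0.095 0.1 [401.9 219.1]
```

>>> arm_command([
  {"slide": [0, 0, 0.04], "twist": [0, 0, 0], "claw": 0},
  {"slide": [0, 0, 0.035], "twist": [0, 0, 0], "claw": 0},
  {"slide": [-0.03, -0.003, 0], "twist": [0, 0, 0], "claw": 0},
  {"slide": [-0.02, -0.002, 0], "twist": [0, 0, 0], "claw": 0},
  {"slide": [0, 0, 0], "twist": [0, 0, 0], "claw": 0},
])

```text
t: 5.75
ee_pos: [0.523, 0.1283, 0.078]
ee_rot: [0.354, 3.121, -0.0]
ft_force: [-0.2, 0.6, -0.3]
finger_gap: 0.008
grasp_force: 0.0
```

>>> arm_command([
  {"slide": [-0.01, -0.001, 0], "twist": [0, 0, 0], "claw": 0},
  {"slide": [-0.01, -0.001, 0], "twist": [0, 0, 0], "claw": 0},
  {"slide": [0, 0, 0], "twist": [0, 0, 0], "claw": 0},
])

```text
t: 6.12
ee_pos: [0.5274, 0.1271, 0.0778]
ee_rot: [-0.352, -3.121, -0.0]
ft_force: [-3.8, 0.7, 3.6]
finger_gap: 0.004
grasp_force: 1.9
```

>>> arm_command([
  {"slide": [-0.01, -0.001, 0], "twist": [0, 0, 0], "claw": 0},
  {"slide": [-0.01, -0.001, 0], "twist": [0, 0, 0], "claw": 0},
  {"slide": [0, 0, 0], "twist": [0, 0, 0], "claw": 0},
])

```text
t: 6.5
ee_pos: [0.533, 0.1247, 0.0776]
ee_rot: [-0.352, -3.12, 0.001]
ft_force: [-4.7, -0.1, 2.8]
finger_gap: 0.006
grasp_force: 2.2
```

>>> arm_command([
  {"slide": [-0.01, -0.001, 0], "twist": [0, 0, 0], "claw": 0},
  {"slide": [-0.01, -0.001, 0], "twist": [0, 0, 0], "claw": 0},
  {"slide": [0, 0, 0], "twist": [0, 0, 0], "claw": 0},
])

```text
t: 6.88
ee_pos: [0.5385, 0.1226, 0.0774]
ee_rot: [-0.353, -3.12, 0.001]
ft_force: [-5.5, -0.6, 2.1]
finger_gap: 0.007
grasp_force: 2.4
```

Run:
```python
from h import *
s=eyes.camera("scene")
cv2.imwrite("pics/c6.png",cv2.resize(s[180:280,300:440],(700,500)))
```

```text
(no output)
```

View pics/c6.png

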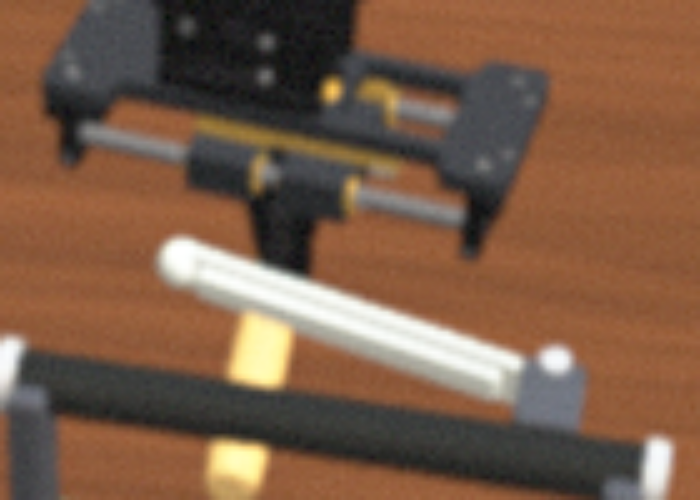

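The lever is being pressed properly now. The ball has moved to scene (336,232) and the fingers are on the outer face. I carry on to the stop.

>>> arm_command([
  {"slide": [-0.01, -0.001, 0], "twist": [0, 0, 0], "claw": 0},
  {"slide": [-0.01, -0.001, 0], "twist": [0, 0, 0], "claw": 0},
  {"slide": [-0.01, -0.001, 0], "twist": [0, 0, 0], "claw": 0},
  {"slide": [-0.01, -0.001, 0], "twist": [0, 0, 0], "claw": 0},
  {"slide": [0, 0, 0], "twist": [0, 0, 0], "claw": 0},
])

```text
t: 7.55
ee_pos: [0.5498, 0.1184, 0.0774]
ee_rot: [-0.353, -3.12, 0.002]
ft_force: [-6.6, -1.9, 2.8]
finger_gap: 0.007
grasp_force: 2.9
```

>>> arm_command([
  {"slide": [-0.01, -0.001, 0], "twist": [0, 0, 0], "claw": 0},
  {"slide": [-0.01, -0.001, 0], "twist": [0, 0, 0], "claw": 0},
  {"slide": [-0.01, -0.001, 0], "twist": [0, 0, 0], "claw": 0},
  {"slide": [0, 0, 0], "twist": [0, 0, 0], "claw": 0},
])

```text
t: 8.05
ee_pos: [0.5581, 0.116, 0.0773]
ee_rot: [-0.352, -3.119, 0.001]
ft_force: [-7.6, -1.4, 1.9]
finger_gap: -0.001
grasp_force: 3.6
```

>>> arm_command([
  {"slide": [-0.01, -0.001, 0], "twist": [0, 0, 0], "claw": 0},
  {"slide": [0, 0, 0], "twist": [0, 0, 0], "claw": 0},
])

```text
t: 8.3
ee_pos: [0.5609, 0.1153, 0.0774]
ee_rot: [-0.352, -3.119, 0.001]
ft_force: [-8.3, 0.2, 3.0]
finger_gap: 0.005
grasp_force: 3.7
```

>>> arm_command([
  {"slide": [-0.01, -0.001, 0], "twist": [0, 0, 0], "claw": 0},
  {"slide": [0, 0, 0], "twist": [0, 0, 0], "claw": 0},
])

```text
t: 8.55
ee_pos: [0.5637, 0.1147, 0.0774]
ee_rot: [-0.351, -3.119, 0.0]
ft_force: [-7.0, -0.3, 1.9]
finger_gap: 0.006
grasp_force: 3.8
```

>>> arm_command([
  {"slide": [-0.007, -0.001, 0], "twist": [0, 0, 0], "claw": 0},
  {"slide": [0, 0, 0], "twist": [0, 0, 0], "claw": 0},
])

```text
t: 8.8
ee_pos: [0.5656, 0.1143, 0.0774]
ee_rot: [-0.351, -3.119, -0.0]
ft_force: [-7.3, 2.0, 2.3]
finger_gap: 0.006
grasp_force: 3.9
```

>>> arm_command([
  {"slide": [-0.007, -0.001, 0], "twist": [0, 0, 0], "claw": 0},
  {"slide": [0, 0, 0], "twist": [0, 0, 0], "claw": 0},
])

```text
t: 9.05
ee_pos: [0.5676, 0.1139, 0.0774]
ee_rot: [-0.35, -3.119, -0.001]
ft_force: [-8.1, 1.9, 1.8]
finger_gap: 0.003
grasp_force: 4.0
```

>>> arm_command([
  {"slide": [-0.007, -0.001, 0], "twist": [0, 0, 0], "claw": 0},
  {"slide": [0, 0, 0], "twist": [0, 0, 0], "claw": 0},
])

```text
t: 9.3
ee_pos: [0.5695, 0.1135, 0.0774]
ee_rot: [-0.35, -3.119, -0.001]
ft_force: [-7.9, 2.9, 2.4]
finger_gap: 0.006
grasp_force: 4.1
```

>>> arm_command([
  {"slide": [-0.006, -0.001, 0], "twist": [0, 0, 0], "claw": 0},
  {"slide": [0, 0, 0], "twist": [0, 0, 0], "claw": 0},
])

```text
t: 9.55
ee_pos: [0.5707, 0.1133, 0.0773]
ee_rot: [-0.349, -3.118, -0.002]
ft_force: [-9.7, 4.9, 3.1]
finger_gap: 0.003
grasp_force: 5.1
```

>>> arm_command([
  {"slide": [-0.006, -0.001, 0], "twist": [0, 0, 0], "claw": 0},
  {"slide": [0, 0, 0], "twist": [0, 0, 0], "claw": 0},
])

```text
t: 9.8
ee_pos: [0.571, 0.1133, 0.0773]
ee_rot: [-0.347, -3.116, -0.002]
ft_force: [-17.2, 4.9, 9.3]
finger_gap: 0.007
grasp_force: 8.8
```

Run:
```python
from h import *
s=eyes.camera("scene");print(manip.get_obs()["ft_force"])
cv2.imwrite("pics/c7.png",cv2.resize(s[180:280,290:440],(750,500)))
```

```text
[-17.2101686    5.89992467   8.63569126]
```

View pics/c7.png

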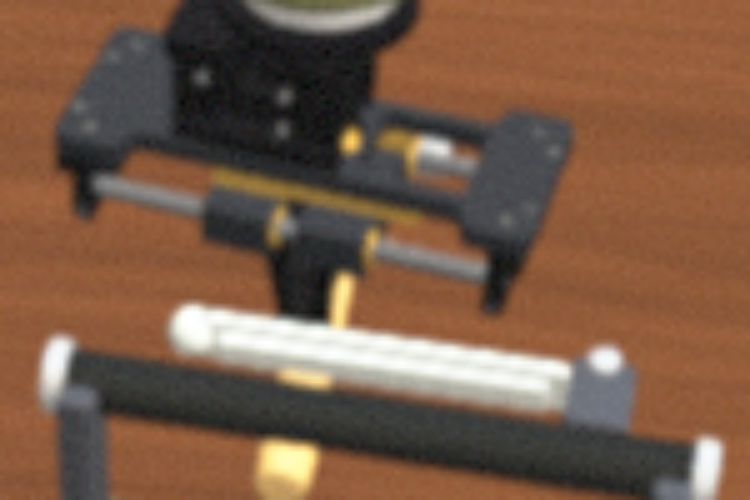

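At the stop: the lever is parallel to the bar, the force stepped up from 8 N to 17 N, and the gripper is clear of the bar. Now I let it spring out and wait.

>>> arm_command([
  {"slide": [0.05, 0.005, 0], "twist": [0, 0, 0], "claw": 0},
  {"slide": [0.07, 0.007, 0], "twist": [0, 0, 0], "claw": 0},
  {"slide": [0.08, 0.008, 0], "twist": [0, 0, 0], "claw": 0},
  {"slide": [0, 0, 0], "twist": [0, 0, 0], "claw": 0},
  {"slide": [0, 0, 0], "twist": [0, 0, 0], "claw": 0},
  {"slide": [0, 0, 0], "twist": [0, 0, 0], "claw": 0},
  {"slide": [0, 0, 0], "twist": [0, 0, 0], "claw": 0},
  {"slide": [0, 0, 0], "twist": [0, 0, 0], "claw": 0},
  {"slide": [0, 0, 0], "twist": [0, 0, 0], "claw": 0},
  {"slide": [0, 0, 0], "twist": [0, 0, 0], "claw": 0},
])

```text
t: 11.1
ee_pos: [0.5172, 0.1299, 0.0778]
ee_rot: [0.352, 3.122, 0.0]
ft_force: [0.2, -0.1, 0.3]
finger_gap: 0.008
grasp_force: 0.0
```

>>> arm_command([
  {"slide": [0, 0, 0], "twist": [0, 0, 0], "claw": 0},
  {"slide": [0, 0, 0], "twist": [0, 0, 0], "claw": 0},
  {"slide": [0, 0, 0], "twist": [0, 0, 0], "claw": 0},
  {"slide": [0, 0, 0], "twist": [0, 0, 0], "claw": 0},
])

```text
t: 11.6
ee_pos: [0.5172, 0.1299, 0.0778]
ee_rot: [0.352, 3.122, 0.0]
ft_force: [0.9, 0.7, -0.4]
finger_gap: 0.006
grasp_force: 0.0
```

Run:
```python
from h import *
s=eyes.camera("scene");o=manip.get_obs();print(o["ft_force"],o["ee_pos"])
a=cv2.imread("pics/scene1.png")
def ball(im):
    m=cv2.inRange(cv2.cvtColor(im,cv2.COLOR_BGR2HSV),(0,0,150),(180,50,255))[220:250,330:350]
    q=np.argwhere(m);return q[q[:,1].argmin()]+[220,0],q.mean(0)
print(ball(a),ball(s))
```

```text
[0.26470693 0.18676344 0.68783207] [0.5171483  0.1299327  0.07782935]
(array([228,   5]), array([ 9.65693431, 12.91240876])) (array([228,   5]), array([ 9.6350365 , 12.86861314]))
```

The lever is fully out again, with the ball exactly where it was at first. Second press.

>>> arm_command([
  {"slide": [-0.02, -0.002, 0], "twist": [0, 0, 0], "claw": 0},
  {"slide": [-0.02, -0.002, 0], "twist": [0, 0, 0], "claw": 0},
  {"slide": [-0.02, -0.002, 0], "twist": [0, 0, 0], "claw": 0},
  {"slide": [-0.02, -0.002, 0], "twist": [0, 0, 0], "claw": 0},
  {"slide": [-0.02, -0.002, 0], "twist": [0, 0, 0], "claw": 0},
  {"slide": [-0.02, -0.002, 0], "twist": [0, 0, 0], "claw": 0},
  {"slide": [-0.02, -0.002, 0], "twist": [0, 0, 0], "claw": 0},
  {"slide": [-0.02, -0.002, 0], "twist": [0, 0, 0], "claw": 0},
  {"slide": [-0.02, -0.002, 0], "twist": [0, 0, 0], "claw": 0},
  {"slide": [0, 0, 0], "twist": [0, 0, 0], "claw": 0},
])

```text
t: 12.9
ee_pos: [0.5675, 0.1132, 0.0772]
ee_rot: [-0.351, -3.119, -0.0]
ft_force: [-7.3, 2.6, 3.4]
finger_gap: 0.004
grasp_force: 4.0
```

>>> arm_command([
  {"slide": [-0.006, -0.001, 0], "twist": [0, 0, 0], "claw": 0},
  {"slide": [-0.006, -0.001, 0], "twist": [0, 0, 0], "claw": 0},
  {"slide": [0, 0, 0], "twist": [0, 0, 0], "claw": 0},
])

```text
t: 13.28
ee_pos: [0.5705, 0.1126, 0.0772]
ee_rot: [-0.35, -3.118, -0.001]
ft_force: [-7.6, 4.2, 2.8]
finger_gap: 0.005
grasp_force: 4.1
```

>>> arm_command([
  {"slide": [-0.006, -0.001, 0], "twist": [0, 0, 0], "claw": 0},
  {"slide": [0, 0, 0], "twist": [0, 0, 0], "claw": 0},
])

```text
t: 13.52
ee_pos: [0.5708, 0.1126, 0.0772]
ee_rot: [-0.348, -3.116, -0.002]
ft_force: [-15.6, 6.1, 8.6]
finger_gap: 0.003
grasp_force: 7.7
```

At the stop again, held with about 16 N. I'll hold briefly, check, and hand in.

>>> arm_command([
  {"slide": [0, 0, 0], "twist": [0, 0, 0], "claw": 0},
  {"slide": [0, 0, 0], "twist": [0, 0, 0], "claw": 0},
  {"slide": [0, 0, 0], "twist": [0, 0, 0], "claw": 0},
  {"slide": [0, 0, 0], "twist": [0, 0, 0], "claw": 0},
])

```text
t: 14.02
ee_pos: [0.5708, 0.1126, 0.0772]
ee_rot: [-0.348, -3.116, -0.002]
ft_force: [-14.2, 4.8, 7.5]
finger_gap: 0.003
grasp_force: 7.6
```

Run:
```python
from rig import manip
o=manip.get_obs();print(o["ft_force"],o["ee_pos"])
if o["ft_force"][0]<-12: print(manip.job_done())
```

```text
[-14.22149161   4.82497675   7.4674312 ] [0.57075954 0.11261784 0.07716694]
the job is handed in; nothing more can be done
None
```

The lever was pressed to its stop, let spring fully out, then pressed to the stop again and handed in at about 14 s while still held there with about 15 N; an earlier first pass went over the top of the blade without moving the lever, because the fingertips sit about 30 mm above the reported TCP.

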